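# Feed a specimen block under the marking machine's guard with the push stick

## Robot

A 6-joint arm with a two-finger parallel gripper is mounted at the origin on the work surface. World frame = base frame: x ahead of the robot, y to its left, z up, the work surface at z = 0. Lengths are in m, angles in rad, forces in N, time in s.
With the tool pointing down it reaches from about 0.3 to 0.775 m from the base axis. Payload 14.6 kg.
Tool frame: the origin (TCP) lies on the centre line of the jaws, within the pads' length; the fingertips stand 19 mm ahead of it and the grasp point (between the pads) is the TCP; z points along the fingers, x is the direction in which the jaws open and shut, and the axes are right-handed (so a half turn about z gives the same grasp; the last joint's range is limited). The gripper opens to 85 mm and grips with 20 to 120 N. Pads are 22 mm wide; open, the fingers measure 114 mm over their backs; the gripper's body (76 mm by 85 mm) begins 54 mm behind the grasp point. The pads swing forward as they close: fully open they stand 13 mm farther back than shut.
Start: joints at [1.102, 0.3, 1.521, -0, 1.321, -0.067], TCP at [0.215, 0.506, 0.25] pointing down, gripper open.
Joint ranges: [-3.03, 3.03], [-0.79, 2.21], [0.23, 2.52], [-1.04, 4.18], [0, 3.07], [-2.55, 2.55]. Speed limits (rad/s): [2.22, 2.22, 2.57, 3.14, 3.14, 3.14].

## Interface

Orientations are given as a unit quaternion [w, x, y, z].
In Python, from station import telemetry, camera, camera_info, hand_in, recognise, outline_of, tip_of gives the robot as it stands.
- The arm moves only by the shell command python3 -m creep 'ROWS' [FORCE]. ROWS is JSON, one flat list of numbers, 7 for each row, row after row: the shift along the world's x, y, z in cm, then the turn, a rotation vector about the world's x, y, z in degrees, then the gripper command: -1 is shut, 1 is fully open, values between are in proportion. A call has exactly 10 rows; each row shifts and turns the commanded pose from where the row before left it; what a row does not reach is not made up. A row lasts 1/10 s, in which the tool goes at most 50 mm and 8.59 degrees, less where a joint would pass 70% of its speed; a pose out of reach is approached as far as the arm can. A call with a gripper value outside its range is refused whole. The fingers move at their own pace and stop on an object; FORCE is the grip in N (left out, the last holds). Time passes only in rows, so rows that do not move let the fingers close, or fill a call up. It gives the time, the measured TCP pose, the force and the opening at its end, in the units of the state.
- telemetry.sense(): the state, without advancing time (a new reading comes with each control period).
- camera(name): name is "scene" or "top" or "wrist"; returns the picture (400x640x3 uint8, red, green, blue); there is no depth.
- camera_info(name): a dict with "fx", "fy", "cx", "cy" (pixels), "R" (3x3) and "t" (3): a world point X has camera coordinates R X + t; the wrist camera has in their place "mount" (4x4, takes a point from camera to tool coordinates, whose origin is the TCP and whose axes are the tool frame's). Camera axes: x right, y down, z forward; pixel columns grow to the right and rows downward; lengths in m; the calibration is good to about 2 mm. A picture is of the moment at which its call begins: read the wrist's pose just before it. camera_info takes no time and is no camera call.
- hand_in(): hands the job in, once; it reports no verdict.
Trained networks look in the newest picture that a camera, given by its name, has taken for a name from the list of things; names that differ only in an ending like _2 or _b are one class to them, and where a whole thing is asked for, a point or a joint stands for the part that bears it (a point fixed in the world has none). Each returns a list of dicts, best first, with "confidence" (0 to 1); they miss things now and then, are a little off and sometimes report something else, mostly with a low value. They report only what shows in the picture. A call takes as long as a camera call. They do not tell look-alikes from the thing itself.
- recognise(camera, name): "centre" ([column, row] in pixels, amid what is visible of it).
- outline_of(camera, name): "mask" (400x640 bool, what is visible of it) and "centre" ([column, row] in pixels, amid what is visible of it).
- tip_of(camera, name): "centre" ([column, row] in pixels: a listed point, or the origin of a listed thing).
The state is a dict: "t": time; "joint_pos": joint angles; "qvel": joint speeds; "joint_efforts": joint torques, N m; "ee_pos": TCP position; "tcp_rot": TCP orientation; "force": force on the tool from outside, world axes, zero at the start; "wrist_torque": the same for the moment, N m; "gripper_width": opening from 0.0 (shut) to 1.0 (fully open).
Only numpy, scipy, OpenCV 4.12 (cv2) and the standard library are available. Lean on these libraries where they do the work, as an engineer would, in place of code of your own. Each camera call takes 0.05 s, during which the arm holds its last target.

## Task

Pick up the wooden push stick by its upright fin and use it to feed the steel specimen block gently along the feed deck and under the clear guard of the marking machine until the spring catch inside snaps out behind it, then press it firmly home against the rubber bumpers with the stick, for a moment with 10 N or more but never pushing over 25 N; only the stick may touch the block. Then draw the stick out so that the block stays held by the catch, and lay the stick back flat on the bench, clear of the machine, leaving the other things alone.

Things in the scene. Friction and masses are not known exactly. Their poses are not given: they have to be found in the camera images.
- marker: The marking machine, fixed on the bench; place and heading vary. Origin at bench level under the middle of the guard's mouth; +x is the feed direction (into the guard), z up. Its flat feed deck, 150 mm wide, top 25 mm above the bench, runs from x = -145 to +205 mm. The white column and marking head, 222 mm high, stand over x = 90 to 240 mm; the head is 90 mm and more above the bench.
- mouth (a point): Middle of the mouth on the deck surface (25 mm above the bench), axes as the machine. A channel 43 mm wide runs from here 175 mm in +x under a clear guard: opening 24 mm high, walls 16 mm thick, guard's top 29 mm above the deck (39 mm at the dark bar over the mouth). Two low flared lead-in walls, 14 mm high, about 74 mm apart at x = -62 mm, narrow to the mouth.
- stop_zone (a point): Point on the deck 79 mm inside the mouth, the mean place of the catch's holding face; the real one is up to 9 mm either way along x (set anew each time, not measured). The catch, in the -y wall, stands out 7 mm, its ramp starts 20 mm before the face. An ejector pushes the block back (1 to 5 N) over its last 20 mm. 2 mm past the catch point, rubber bumpers (5 N per mm) mark fully home.
- block_mid (a point): Centre of the plain steel specimen block, 50 mm long (x), 40 wide (y), 16 high, about 0.25 kg. It starts on the deck before the mouth, up to 0.1 rad and 5 mm off line. Feeding takes up to about 10 N before the bumpers; pushing it over 25 N is too hard. Caught, its centre is 95 to 115 mm past the mouth. Let go too early, it is not held and the ejector drives it back.
- stick_grip (a point): Grip point in the fin of the wooden push stick, 42 mm above its underside. The stick is a flat lath 210 mm long (x), 20 wide (y), 14 high, 0.1 kg; its square nose is 150 mm ahead (+x) of this point, its tail 60 mm behind. The upright fin around this point is 50 mm long (x), 14 mm thick (y), its top 65 mm above the underside. It starts flat on the bench, z up.
- catch (a joint): The spring catch: 0 = sprung out into the channel; grows as it is pushed aside into the wall (m, up to 0.010; about 0.004 to 0.007 while the block passes). It springs back to 0 once the block's rear has passed its face.
- puck: Bystander: a grey mounted specimen puck, 32 mm across, 22 mm high, standing on the bench. Origin under its centre.
- bottle: Bystander: a closed white bottle, 56 mm across, 140 mm high. Origin under its centre.
- notebook: Bystander: a red-covered notebook lying flat, 114 x 164 x 18 mm. Origin under its centre.
Things that resemble listed ones, but are neither listed nor needed, are in the scene too. What is shaped like the part that bears block_mid but yellow is not meant.

How it is judged:
On the way, in this order (a step that is already met when the one before it is completed fails the run):
1. the push stick is picked up off the bench (height (world z) of stick_grip above 0.058 m), for 0.1 s.
2. the stick pushes the block through the mouth, with the catch pushed aside by it (contact force between stick and block above 0.5 N and value of joint catch above 0.003 m and x of block_mid in the frame of marker above 0.02 m), for 0.1 s.
3. the block is pressed home: the catch has sprung out behind it and the stick presses it with 10 N or more (value of joint catch below 0.002 m and x of block_mid in the frame of marker above 0.085 m and contact force between stick and block above 10 N), for 0.05 s.
At the end, for the whole second after the job is handed in: The block is under the guard with the spring catch out behind it (catch within 2 mm of fully out, the block's centre more than 85 mm past the mouth), at rest; the push stick lies flat on the bench (within 0.1 rad), released, at rest and not touching the machine (value of joint catch below 0.002 m and x of block_mid in the frame of marker above 0.085 m and linear speed of each of block, stick below 0.02 m/s and height (world z) of stick_grip below 0.047 m and angle between stick_grip's own z axis and vertical below 0.1 rad and contact force between stick and marker below 0.1 N).
It fails at once if the stick pushes the block with more than 25 N (contact force between stick and block above 25 N).
It fails at once if the robot itself touches the block (contact force between any of the fingers, the arm and block above 0.5 N).
It fails at once if the puck is disturbed by more than 20 mm (distance of puck from where it was at the start of the episode above 0.02 m).
It fails at once if the bottle is disturbed by more than 20 mm (distance of bottle from where it was at the start of the episode above 0.02 m).
It fails at once if the notebook is disturbed by more than 20 mm (distance of notebook from where it was at the start of the episode above 0.02 m).
It also fails if it takes over 70 s, if anything falls off the work surface, if the arm or the gripper's body presses on something with over 40 N, if the wrist force passes 120 N, or if a joint passes its speed limit or range.

## Working session

There is one attempt and no reset: what is moved stays moved. The work goes in short steps, Python scripts to look and compute and a shell command to move; the robot and the scene stay as the last step left them, time stands still between calls to the robot, and variables do not carry over. Pictures are saved under pics/ and viewed, and the job is handed in when it is done.

```bash
ls; mkdir -p pics
python3 - <<'E'
from station import telemetry, camera, camera_info
import cv2
print(telemetry.sense())
for c in ["scene","top","wrist"]:
    i=camera_info(c); print(c,i)
    cv2.imwrite(f"pics/{c}0.png",camera(c)[:,:,::-1])
E
```

```text
pics
{'t': 0.0, 'joint_pos': array([ 1.10238627e+00,  3.00471956e-01,  1.52161815e+00, -2.06655550e-05,
        1.32066647e+00, -6.65989606e-02]), 'qvel': array([ 0.00047358,  0.00105606, -0.00164714,  0.00022191, -0.00121597,
       -0.00073377]), 'joint_efforts': array([-1.49192223e-03, -5.43515253e+01, -3.61769772e+01, -1.01851276e-04,
        4.06383653e-03,  2.60127945e-05]), 'ee_pos': array([0.21500493, 0.50599721, 0.24970514]), 'tcp_rot': array([ 2.96799127e-04,  8.33990601e-01,  5.51778341e-01, -5.00692344e-04]), 'force': array([ 0.52541095, -0.13762706, -0.2547825 ]), 'wrist_torque': array([-0.01967192,  0.03942273, -0.00947694]), 'gripper_width': 0.9983949233560512}
scene {'fx': 462.2268576542873, 'fy': 462.2268576542873, 'cx': 320.07253079983764, 'cy': 202.94616900649805, 'R': array([[ 0.46021693,  0.88775702,  0.00937308],
       [ 0.67931905, -0.34532525, -0.64751533],
       [-0.57159952,  0.30436483, -0.76199478]]), 't': array([-0.14925256, -0.38146538,  1.27055034])}
top {'fx': 401.84767020677486, 'fy': 401.84767020677486, 'cx': 323.8056357183489, 'cy': 203.703289315963, 'R': array([[-1.70294285e-01, -9.85393246e-01, -8.71855080e-05],
       [-9.59807640e-01,  1.65892646e-01, -2.26382253e-01],
       [ 2.23090007e-01, -3.84679227e-02, -9.74038535e-01]]), 't': array([-0.01672524,  0.585666  ,  0.6895541 ])}
wrist {'fx': 313.07793424710326, 'fy': 313.07793424710326, 'cx': 318.56288430151636, 'cy': 198.0829515976589, 'mount': array([[ 9.99999561e-01,  7.12674206e-04,  6.07926141e-04,
        -1.34036054e-03],
       [-8.50701427e-04,  9.62614996e-01,  2.70872010e-01,
        -6.78630779e-02],
       [-3.92155326e-04, -2.70872408e-01,  9.62615180e-01,
        -1.23742697e-01],
       [ 0.00000000e+00,  0.00000000e+00,  0.00000000e+00,
         1.00000000e+00]])}
```

View pics/scene0.png

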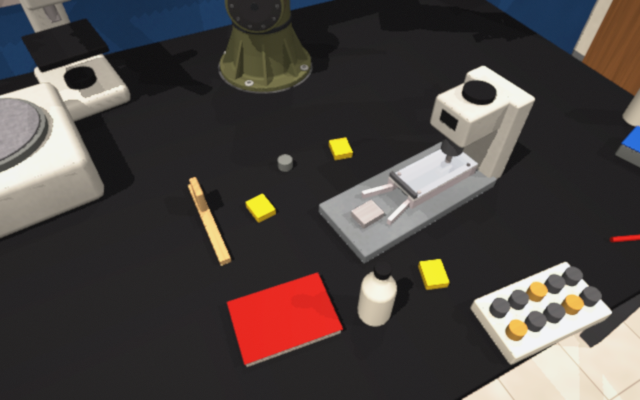

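View pics/top0.png

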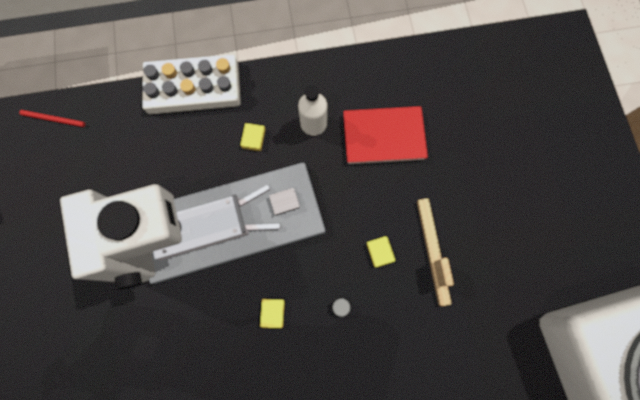

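View pics/wrist0.png

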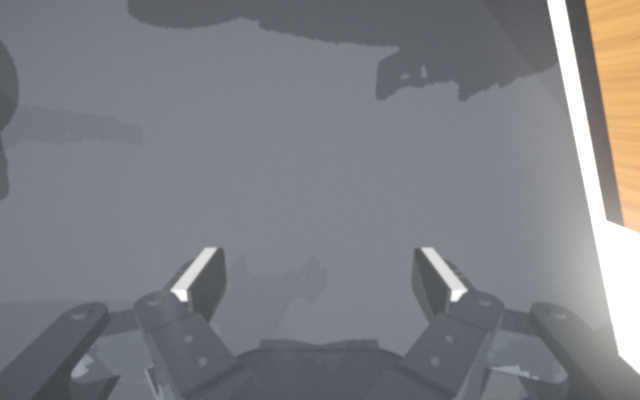

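The scene view shows the stick at (208,220), its fin near the (197,190) end. The steel block is on the deck at (367,212) and yellow look-alikes are at (340,148), (261,207) and (433,273). The puck is at (285,162), the bottle at (377,297) and the notebook at (285,318). The top view agrees, with the stick at (434,252) and the block at (284,201).

```bash
cat > h.py <<'E'
import numpy as np, cv2
from station import telemetry, camera, camera_info, recognise, outline_of, tip_of
from scipy.spatial.transform import Rotation as Ro
def cam(c,s=None):
    i=camera_info(c); K=np.array([[i['fx'],0,i['cx']],[0,i['fy'],i['cy']],[0,0,1]])
    if 'R' in i: return K,np.array(i['R']),np.array(i['t'])
    q=s['tcp_rot']; T=np.eye(4); T[:3,:3]=Ro.from_quat([q[1],q[2],q[3],q[0]]).as_matrix(); T[:3,3]=s['ee_pos']
    M=np.linalg.inv(T@i['mount']); return K,M[:3,:3],M[:3,3]
def ray(C,p):
    K,R,t=C; d=R.T@np.linalg.solve(K,[p[0],p[1],1]); return -R.T@t, d/np.linalg.norm(d)
def onz(C,p,z):
    o,d=ray(C,p); return o+d*(z-o[2])/d[2]
def tri(Cs,ps):
    A=np.zeros((3,3));b=np.zeros(3); L=[ray(C,p) for C,p in zip(Cs,ps)]
    for o,d in L:
        P=np.eye(3)-np.outer(d,d);A+=P;b+=P@o
    X=np.linalg.solve(A,b); return X,[np.linalg.norm((np.eye(3)-np.outer(d,d))@(X-o))*1000 for o,d in L]
def proj(C,X):
    K,R,t=C; p=K@(R@np.array(X)+t); return p[:2]/p[2]
E
python3 - <<'E'
from h import *
np.set_printoptions(precision=3,suppress=True)
S,T=cam('scene'),cam('top')
print('base',proj(S,[0,0,0]),proj(T,[0,0,0]),'tcp',proj(S,telemetry.sense()['ee_pos']))
camera('scene');camera('top')
for n in ['marker','mouth','stop_zone','block_mid','stick_grip','puck','bottle','notebook']:
    a=tip_of('scene',n);b=tip_of('top',n)
    print(n,[(np.round(x['centre']),round(x['confidence'],2)) for x in a],[(np.round(x['centre']),round(x['confidence'],2)) for x in b])
    if a and b: print('   ',*tri([S,T],[a[0]['centre'],b[0]['centre']]))
E
```

```text
base [265.774  64.169] [314.059 545.009] tcp [486.987 -34.95 ]
marker [(array([398., 202.]), 0.85)] [(array([246., 221.]), 0.93)]
    [0.582 0.045 0.001] [np.float64(0.9062480737024546), np.float64(0.9062480737024523)]
mouth [] [(array([242., 215.]), 0.91), (array([339., 305.]), 0.17)]
stop_zone [(array([432., 181.]), 0.8), (array([372., 313.]), 0.37), (array([401., 196.]), 0.32)] [(array([206., 227.]), 0.77)]
    [0.58  0.123 0.023] [np.float64(4.202005138242076), np.float64(4.202005138242014)]
block_mid [(array([434., 272.]), 0.92), (array([264., 207.]), 0.82), (array([368., 214.]), 0.81), (array([342., 149.]), 0.57)] [(array([271., 314.]), 0.79), (array([285., 200.]), 0.77), (array([255., 138.]), 0.73), (array([379., 251.]), 0.67)]
    [ 0.477  0.167 -0.455] [np.float64(128.01005263053844), np.float64(128.0100526305385)]
stick_grip [(array([198., 192.]), 0.96)] [(array([442., 269.]), 0.93)]
    [ 0.417 -0.314  0.049] [np.float64(1.60464636697073), np.float64(1.6046463669707114)]
puck [(array([284., 167.]), 0.73)] [(array([338., 304.]), 0.76)]
    [ 0.387 -0.117  0.001] [np.float64(4.543554113913348), np.float64(4.543554113913482)]
bottle [(array([374., 312.]), 0.85), (array([400., 198.]), 0.35)] []
notebook [(array([285., 322.]), 0.94)] [(array([382., 137.]), 0.91), (array([244., 215.]), 0.68)]
    [ 0.716 -0.268 -0.007] [np.float64(0.8766453589061254), np.float64(0.876645358906291)]
```

The yellow blocks project to bench level, so they are not wanted. The choice is the grey block on the deck, at scene (368,214) and top (285,200). I'll check close crops and the headings.

Run:
```python
from h import *
np.set_printoptions(precision=4,suppress=True)
S,T=cam('scene'),cam('top')
out=[]
for c,C in (('scene',S),('top',T)):
    im=camera(c)
    o=outline_of(c,'stick_grip'); print(c,len(o),o[0]['confidence'])
    m=o[0]['mask'].astype(np.uint8); 
    ys,xs=np.nonzero(m); P=np.array([onz(C,(x,y),0.014) for x,y in zip(xs,ys)])[:,:2]
    r=cv2.minAreaRect((P*1000).astype(np.float32)); print(r)
    for o in outline_of(c,'block_mid'):
        m=o['mask'].astype(np.uint8); ys,xs=np.nonzero(m)
        P=np.array([onz(C,(x,y),0.041) for x,y in zip(xs,ys)])[:,:2]
        print('blk',o['centre'],cv2.minAreaRect((P*1000).astype(np.float32)))
    if c=='top': a=cv2.resize(im[150:300,130:340],None,fx=3.6,fy=3.6,interpolation=2); b=cv2.resize(im[180:320,380:480],None,fx=4,fy=4,interpolation=2)
    else: a=cv2.resize(im[120:270,310:510],None,fx=3.8,fy=3.8,interpolation=2); b=cv2.resize(im[160:280,160:260],None,fx=4,fy=4,interpolation=2)
    cv2.imwrite(f'pics/{c}_m.png',a[:,:,::-1]); cv2.imwrite(f'pics/{c}_s.png',b[:,:,::-1])
```

```text
scene 1 0.96
((454.18865966796875, -315.7596435546875), (23.784770965576172, 233.1876220703125), 88.90713500976562)
blk [259.1, 208.7] ((499.74468994140625, -220.2802734375), (57.687156677246094, 42.23643112182617), 8.20788288116455)
blk [436.6, 271.8] ((769.826416015625, -12.951034545898438), (42.80555725097656, 58.026676177978516), 72.18354034423828)
blk [341.8, 147.1] ((425.04107666015625, -2.7321300506591797), (42.742958068847656, 62.123069763183594), 75.64480590820312)
blk [366.7, 211.3] ((606.160888671875, -45.780879974365234), (47.57012176513672, 58.051841735839844), 8.50949764251709)
top 1 0.68
((458.3042907714844, -319.4809265136719), (37.92042922973633, 210.51214599609375), 89.10067749023438)
blk [272.9, 313.0] ((394.2997741699219, 11.753665924072266), (39.64866256713867, 48.27067947387695), 77.81913757324219)
blk [283.3, 204.1] ((598.895751953125, -41.294273376464844), (42.87438201904297, 50.00384521484375), 8.238235473632812)
blk [382.3, 252.9] ((471.19512939453125, -206.7375030517578), (48.58034133911133, 40.039512634277344), 7.318958282470703)
blk [254.7, 137.1] ((743.1649780273438, 2.7165584564208984), (39.41286087036133, 52.950164794921875), 73.91815948486328)
blk [435.0, 256.7] ((455.90093994140625, -309.9289245605469), (201.9406280517578, 36.488582611083984), 0.5039919018745422)
```

View pics/top_m.png

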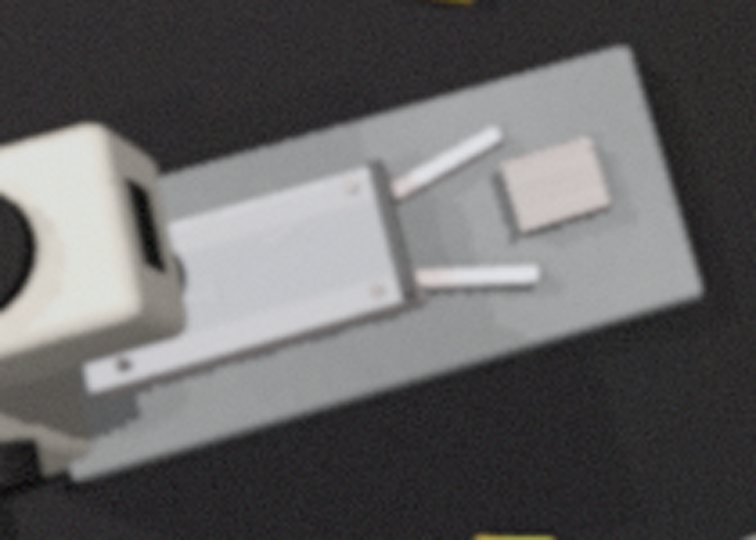

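View pics/scene_m.png

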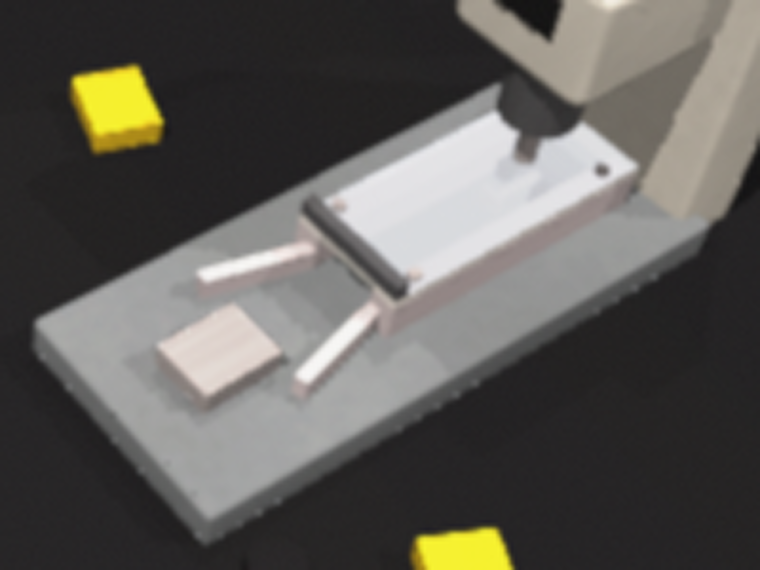

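View pics/top_s.png

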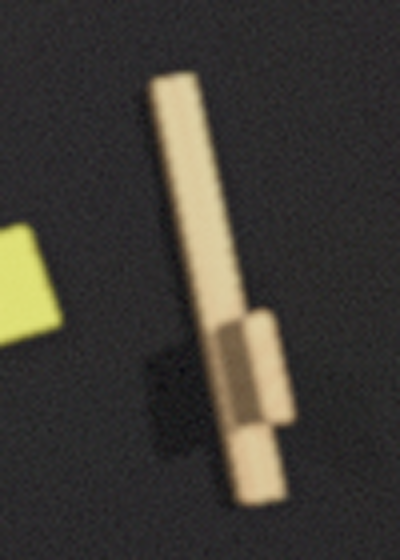

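View pics/scene_s.png

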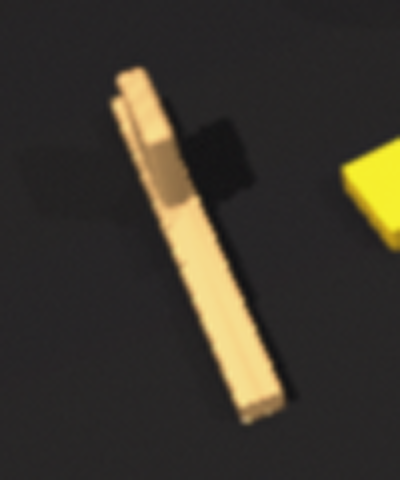

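Run:
```python
from h import *
from scipy.optimize import least_squares
np.set_printoptions(precision=4,suppress=True)
S,T=cam('scene'),cam('top')
def w(p,q):
    c,s=np.cos(p[2]),np.sin(p[2]); return [p[0]+c*q[0]-s*q[1],p[1]+s*q[0]+c*q[1],q[2]]
def fit(obs,p0):
    f=lambda p: np.concatenate([proj(C,w(p,q))-u for C,u,q in obs])
    r=least_squares(f,p0,loss='soft_l1'); print(r.x,np.degrees(r.x[2])); print(r.fun.reshape(-1,2)); return r.x
A=np.array([130,150]);B=np.array([310,120])
t=lambda x,y:A+np.array([x,y])/3.6
s=lambda x,y:B+np.array([x,y])/3.8
# +x machine = world +y-ish; +y machine = world -x (toward robot) 
obs=[(T,t(630,45),(-.145,-.075,.025)),(T,t(702,293),(-.145,.075,.025)),(T,t(75,472),(.205,.075,.025)),
(S,s(38,325),(-.145,.075,.025)),(S,s(207,517),(-.145,-.075,.025)),(S,s(705,225),(.205,-.075,.025))]
p=fit(obs,[.58,.045,1.5])
for n,q in (('mouth',(0,0,.025)),('barL',(0,.0375,.064))): print(n,proj(T,w(p,q)),proj(S,w(p,q)))
t=lambda x,y:np.array([380,180])+np.array([x,y])/4
obs=[(T,t(150,80),(.15,.01,.014)),(T,t(197,73),(.15,-.01,.014)),(T,t(237,503),(-.06,.01,.014)),(T,t(287,496),(-.06,-.01,.014)),
(T,t(246,312),(.025,.007,.065)),(T,t(272,308),(.025,-.007,.065)),(T,t(295,418),(-.025,-.007,.065))]
p=fit(obs,[.42,-.31,0])
```

```text
[0.588  0.0405 1.6843] 96.50395955843494
[[-0.1148 -1.6189]
 [ 0.5904 -0.7457]
 [-1.5278  0.5723]
 [-2.2877 -2.0605]
 [-0.6407  0.2924]
 [ 1.8919 -0.5593]]
mouth [244.5667 215.0083] [398.5472 196.8717]
barL [245.3341 229.7823] [389.0292 172.0866]
[ 0.412  -0.3157 -0.0244] -1.3979340084201621
[[ 1.3785 -0.4397]
 [-0.68   -0.0928]
 [ 1.5671 -0.3177]
 [-0.6659 -0.148 ]
 [-0.9949  0.3763]
 [-0.0077  0.2534]
 [ 0.2129  0.2875]]
```

```bash
python3 -m creep '[1.15,-3.06,0.5,0,0,-8,1, 1.15,-3.06,0.5,0,0,-8,1, 1.15,-3.06,0.5,0,0,-8,1, 1.15,-3.06,0.5,0,0,-8,1, 1.15,-3.06,0.5,0,0,-8,1, 1.15,-3.06,0.5,0,0,-8,1, 1.15,-3.06,0.5,0,0,-8,1, 1.15,-3.06,0.5,0,0,-8,1, 1.15,-3.06,0.5,0,0,-8,1, 1.15,-3.06,0.5,0,0,-8,1]' 60
```

```text
t: 2.35
ee_pos: [0.3303, 0.1989, 0.3007]
tcp_rot: [-0.0, 0.993, -0.116, 0.0]
force: [-0.0, -0.2, 0.5]
gripper_width: 1.001
```

```bash
python3 -m creep '[1.2,-3,0,0,0,-7.84,1, 1.2,-3,0,0,0,-7.84,1, 1.2,-3,0,0,0,-7.84,1, 1.2,-3,0,0,0,-7.84,1, 1.2,-3,0,0,0,-7.84,1, 1.2,-3,0,0,0,-7.84,1, 1.2,-3,0,0,0,-7.84,1, 1.2,-3,0,0,0,-7.84,1, 1.2,-3,0,0,0,-7.84,1, 1.2,-3,0,0,0,-7.84,1]'
```

```text
t: 3.35
ee_pos: [0.4504, -0.1012, 0.3004]
tcp_rot: [0.0, -0.696, 0.718, -0.0]
force: [-0.2, -0.0, -0.1]
gripper_width: 1.001
```

Run:
```python
from h import *
import pickle
np.set_printoptions(precision=4,suppress=True)
s=telemetry.sense(); im=camera('wrist'); print(s['ee_pos'],s['tcp_rot'],s['joint_pos'],s['force'])
pickle.dump((s,im),open('w1.pkl','wb'))
cv2.imwrite('pics/w1.png',im[:,:,::-1])
C=cam('wrist',s)
for n in ['marker','mouth','stop_zone','block_mid','stick_grip','puck']:
    print(n,[(np.round(x['centre'],1),round(x['confidence'],2),onz(C,x['centre'],{'marker':0,'mouth':.025,'stop_zone':.025,'block_mid':.033,'stick_grip':.042,'puck':0}[n])) for x in tip_of('wrist',n)])
```

```text
[ 0.4504 -0.1012  0.3004] [ 0.0001 -0.6962  0.7179 -0.0001] [-0.3004  0.0627  1.6835  0.      1.395   1.301 ] [-0.2295 -0.0432 -0.1031]
marker [(array([200.6,  59.6]), 0.76, array([0.5846, 0.0411, 0.    ]))]
mouth [(array([192.6,  50.8]), 0.8, array([0.5904, 0.0406, 0.025 ]))]
stop_zone [(array([129.1,  63.5]), 0.86, array([0.579 , 0.1175, 0.025 ]))]
block_mid [(array([264.2,  34.9]), 0.92, array([ 0.6031, -0.0457,  0.033 ])), (array([400.7, 144.2]), 0.92, array([ 0.4756, -0.2051,  0.033 ])), (array([234.3, 209. ]), 0.57, array([0.3979, 0.0093, 0.033 ]))]
stick_grip [(array([482.4, 192.8]), 0.97, array([ 0.4127, -0.3083,  0.042 ]))]
puck [(array([331.2, 206.9]), 0.82, array([ 0.3867, -0.1187,  0.    ]))]
```

View pics/w1.png

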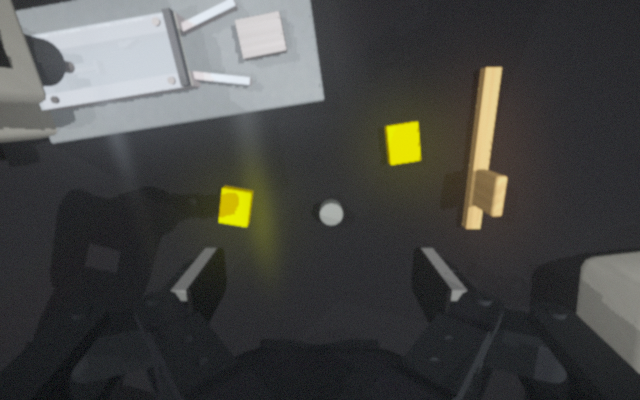

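The wrist view shows the steel block at (262,35), the guard's dark bar at (175,50), the stick fin at (490,192), and yellow blocks at (403,143) and (235,207). A large grinder stands to the right, with its corner near (580,262).

```bash
python3 -m creep '[-0.4,-2.1,-0.8,0,0,0,1, -0.4,-2.1,-0.8,0,0,0,1, -0.4,-2.1,-0.8,0,0,0,1, -0.4,-2.1,-0.8,0,0,0,1, -0.4,-2.1,-0.8,0,0,0,1, -0.4,-2.1,-0.8,0,0,0,1, -0.4,-2.1,-0.8,0,0,0,1, -0.4,-2.1,-0.8,0,0,0,1, -0.4,-2.1,-0.8,0,0,0,1, -0.4,-2.1,-0.8,0,0,0,1]'
python3 - <<'E'
from h import *
import pickle
np.set_printoptions(precision=4,suppress=True)
s=telemetry.sense(); im=camera('wrist'); print(s['ee_pos'],s['tcp_rot'])
pickle.dump((s,im),open('w2.pkl','wb'))
cv2.imwrite('pics/w2.png',im[:,:,::-1])
C=cam('wrist',s); C1=cam('wrist',pickle.load(open('w1.pkl','rb'))[0])
r=tip_of('wrist','stick_grip'); print(r); print(tri([C1,C],[(482.4,192.8),r[0]['centre']]))
print('grinder corner',[onz(C1,(580,262),z) for z in (0,.1)])
E
```

```text
t: 4.7
ee_pos: [0.4102, -0.3099, 0.2203]
tcp_rot: [0.0, -0.699, 0.715, -0.0]
force: [-0.4, -0.3, -0.4]
gripper_width: 1.0
[ 0.4102 -0.3099  0.2203] [ 0.     -0.699   0.7151 -0.0003]
[{'centre': [321.0, 178.8], 'confidence': 0.58}]
(array([ 0.4107, -0.3138,  0.0317]), [np.float64(0.8638528882932807), np.float64(0.8638528882933935)])
grinder corner [array([ 0.2896, -0.4881,  0.    ]), array([ 0.3437, -0.3977,  0.1   ])]
```

View pics/w2.png

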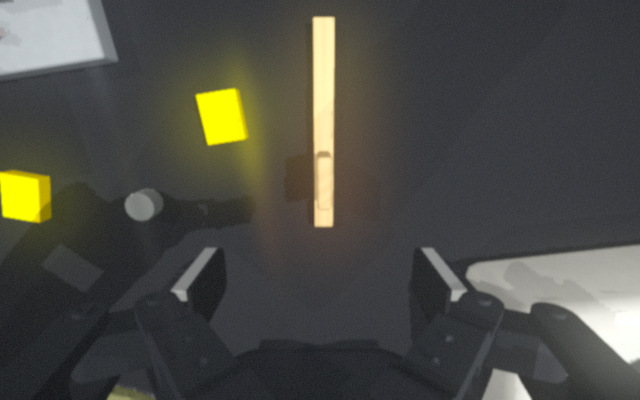

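Run:
```python
from h import *
import pickle
from scipy.optimize import least_squares
np.set_printoptions(precision=4,suppress=True)
s,im=pickle.load(open('w2.pkl','rb')); C=cam('wrist',s); C1=cam('wrist',pickle.load(open('w1.pkl','rb'))[0])
print('grinder',tri([C1,C],[(580,262),(466,266)]))
def w(p,q):
    c,s=np.cos(p[2]),np.sin(p[2]); return [p[0]+c*q[0]-s*q[1],p[1]+s*q[0]+c*q[1],q[2]]
hsv=cv2.cvtColor(im,cv2.COLOR_RGB2HSV); 
m=((hsv[...,1]>70)&(hsv[...,2]>150)).astype(np.uint8); m[:,:295]=0; m[:,350:]=0; m[240:]=0
for r in (30,60,90,120,140,190,220): x=np.nonzero(m[r])[0]; print(r,x.min(),x.max()+1)
c=np.nonzero(m[:,324])[0]; print(c.min(),c.max()+1)
cv2.imwrite('pics/w2c.png',cv2.resize(im[0:240,260:390],None,fx=2.4*1,fy=2.4,interpolation=2)[:,:,::-1])
for z,ps in ((.014,[(312,17),(335,17),(314,228),(333,228)]),(.065,[(316,210),(331,210)])):
    for p in ps: print(z,p,onz(C,p,z))
```

```text
grinder (array([ 0.29  , -0.4894, -0.0022]), [np.float64(1.4156207619620949), np.float64(1.4156207619620593)])
30 313 335
60 313 335
90 313 335
120 313 334
140 313 334
190 315 334
220 314 334
16 227
0.014 (312, 17) [ 0.5636 -0.3086  0.014 ]
0.014 (335, 17) [ 0.5631 -0.3303  0.014 ]
0.014 (314, 228) [ 0.3515 -0.305   0.014 ]
0.014 (333, 228) [ 0.351  -0.3264  0.014 ]
0.065 (316, 210) [ 0.3891 -0.3085  0.065 ]
0.065 (331, 210) [ 0.3888 -0.3226  0.065 ]
```

View pics/w2c.png

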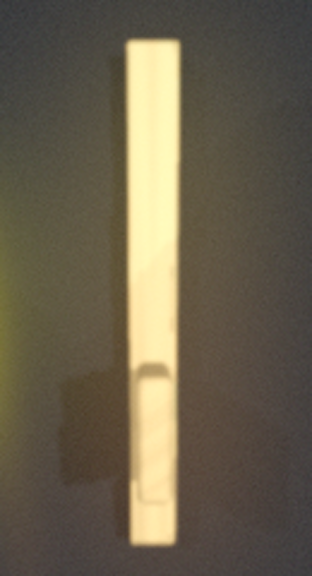

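Fit: stick grip (0.412, -0.3165), heading -1.0°, length 212 mm (the text says 210). The fin top corners agree.

```bash
python3 -m creep '[0.18,-0.66,-1.8,0,0,0.3,1, 0,0,-2.2,0,0,0,1, 0,0,-2.4,0,0,0,1, 0,0,-2.4,0,0,0,1, 0,0,-2.4,0,0,0,1, 0,0,-2.4,0,0,0,1, 0,0,-1.8,0,0,0,1, 0,0,-1.4,0,0,0,1, 0,0,-1,0,0,0,1, 0,0,0,0,0,0,1]' 60
python3 -m creep '[0,0,0,0,0,0,-0.4, 0,0,0,0,0,0,-1, 0,0,0,0,0,0,-1, 0,0,0,0,0,0,-1, 0,0,0,0,0,0,-1, 0,0,0,0,0,0,-1, 0,0,0,0,0,0,-1, 0,0,0,0,0,0,-1, 0,0,0,0,0,0,-1, 0,0,0,0,0,0,-1]' 60
```

```text
t: 5.8
ee_pos: [0.4118, -0.3158, 0.0416]
tcp_rot: [-0.0, -0.7, 0.714, 0.001]
force: [0.3, 0.5, 0.1]
gripper_width: 1.006
t: 6.8
ee_pos: [0.4119, -0.3164, 0.0423]
tcp_rot: [-0.0, -0.7, 0.714, 0.0]
force: [-0.4, -0.1, 1.6]
gripper_width: 0.153
```

```bash
python3 -m creep '[0,0,1,0,0,0,-1, 0,0,2,0,0,0,-1, 0,0,2.5,0,0,0,-1, 0,0,2.5,0,0,0,-1, 0,0,2.5,0,0,0,-1, 0,0,2.5,0,0,0,-1, 0,0,2,0,0,0,-1, 0,0,0,0,0,0,-1, 0,0,0,0,0,0,-1, 0,0,0,0,0,0,-1]' 60
python3 - <<'E'
from h import *
import pickle
np.set_printoptions(precision=4,suppress=True)
print(telemetry.sense()['force'])
s,im=pickle.load(open('w1.pkl','rb'))
cv2.imwrite('pics/w1c.png',cv2.resize(im[0:150,20:340],None,fx=2.5,fy=2.5,interpolation=2)[:,:,::-1])
print('bottle',onz(cam('scene'),(374,312),0))
E
```

```text
t: 7.8
ee_pos: [0.4115, -0.3161, 0.1912]
tcp_rot: [-0.0, -0.7, 0.714, 0.001]
force: [-0.4, -0.1, -1.3]
gripper_width: 0.156
[-0.359  -0.1263 -1.3361]
bottle [ 0.7712 -0.1278  0.    ]
```

View pics/w1c.png

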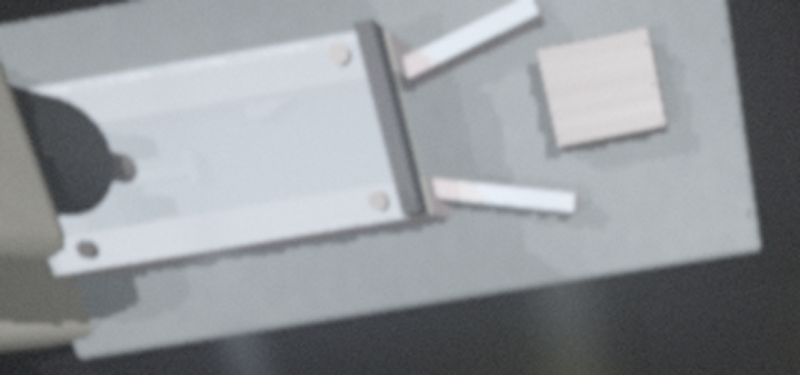

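```bash
cat > fitm.py <<'E'
from h import *
import pickle
from scipy.optimize import least_squares
np.set_printoptions(precision=4,suppress=True)
s,im=pickle.load(open('w1.pkl','rb')); C=cam('wrist',s)
f=lambda L:[(x/2.5+20,y/2.5) for x,y in L]
E_=[('y',.075,.025,f([(100,350),(400,303),(700,257)])),('x',-.145,.025,f([(727,2),(745,120),(760,240)])),
('y',.0375,.054,f([(60,273),(230,245),(400,218)])),('y',-.0375,.054,f([(100,77),(230,56),(350,36)]))]
def mf(p,X):
    c,s=np.cos(p[2]),np.sin(p[2]); d=X[:2]-np.array(p[:2]); return np.array([c*d[0]+s*d[1],-s*d[0]+c*d[1]])
def res(p):
    r=[]
    for a,v,z,P in E_:
        for u in P: r.append((mf(p,onz(C,u,z))['xy'.index(a)]-v)*1000)
    return np.array(r)
if __name__=='__main__':
    r=least_squares(res,[.588,.04,1.684]); p=r.x; print(p,np.degrees(p[2])); print(r.fun.reshape(-1,3))
    for n,u,z in (('bar lo near',(430,213),.064),('bar hi near',(378,22),.064),('lead lo',(575,202),.039),('lead hi',(538,8),.039)):
        print(n,mf(p,onz(C,f([u])[0],z)))
    print('block',[mf(p,onz(C,q,.041)) for q in f([(538,50),(650,28),(665,126),(560,147)])])
E
python3 fitm.py
```

```text
[0.5878 0.0403 1.691 ] 96.88807945486883
[[-2.3398 -2.0894 -1.3862]
 [ 0.2145 -0.5055  0.291 ]
 [ 0.3526  0.2307  0.5207]
 [ 1.1053  1.6616  1.9445]]
bar lo near [-0.0038  0.0393]
bar hi near [-0.0018 -0.0355]
lead lo [-0.0622  0.0414]
lead hi [-0.0628 -0.0388]
block [array([-0.0596, -0.0222]), array([-0.1097, -0.0233]), array([-0.1092,  0.0162]), array([-0.0607,  0.0177])]
```

```bash
python3 -m creep '[1.5,0.6,0,0,0,8.2,-1, 1.8,0.7,0,0,0,8.2,-1, 1.8,0.7,0,0,0,8.2,-1, 1.8,0.7,0,0,0,8.2,-1, 1.8,0.7,0,0,0,8.2,-1, 1.8,0.7,0,0,0,8.2,-1, 1.8,0.7,0,0,0,8.2,-1, 1.8,0.7,0,0,0,8.2,-1, 1.8,0.7,0,0,0,8.2,-1, 1.8,0.7,0,0,0,8.2,-1]' 60
python3 -m creep '[1.8,0.7,0,0,0,8.0,-1, 1.3,0.6,0,0,0,7.9,-1, 0.2,0,0,0,0,0,-1, 0,0,0,0,0,0,-1, 0,0,0,0,0,0,-1, 0,0,0,0,0,0,-1, 0,0,0,0,0,0,-1, 0,0,0,0,0,0,-1, 0,0,0,0,0,0,-1, 0,0,0,0,0,0,-1]' 60
python3 - <<'E'
from h import *
import pickle
s=telemetry.sense(); im=camera('wrist'); print(s['ee_pos'],s['tcp_rot'],s['joint_pos'],s['force'])
pickle.dump((s,im),open('w3.pkl','wb'))
cv2.imwrite('pics/w3.png',im[:,:,::-1])
cv2.imwrite('pics/top3.png',camera('top')[:,:,::-1])
E
```

```text
t: 8.8
ee_pos: [0.5893, -0.2469, 0.1908]
tcp_rot: [-0.0, 0.997, -0.077, -0.001]
force: [0.7, -0.3, -1.3]
gripper_width: 0.155
t: 9.8
ee_pos: [0.6218, -0.2344, 0.1923]
tcp_rot: [0.0, 0.998, 0.059, 0.0]
force: [0.4, -0.3, -0.7]
gripper_width: 0.158
[ 0.62184805 -0.23444556  0.19231641] [9.84944251e-06 9.98257044e-01 5.90158700e-02 2.21159088e-05] [-4.15636989e-01  6.03635471e-01  1.22183115e+00  2.78559139e-06
  1.31607769e+00 -5.33738054e-01] [ 0.43861815 -0.27229792 -0.71054681]
```

View pics/w3.png

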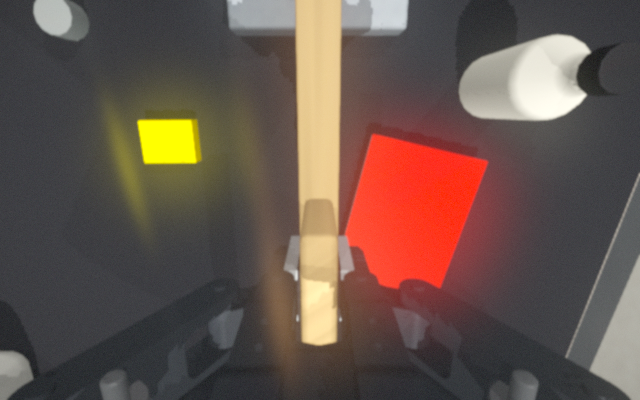

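View pics/top3.png

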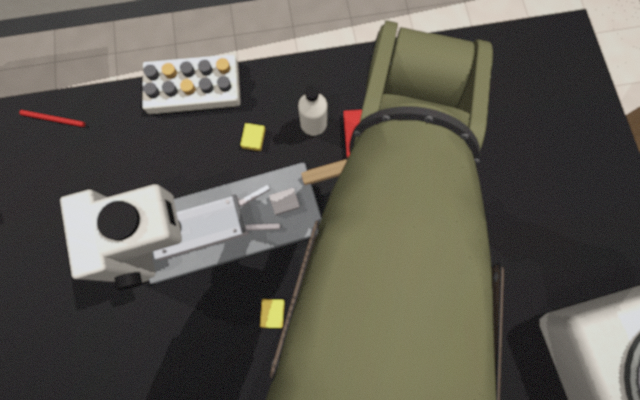

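The stick is held straight and centred in the wrist view: column 319, against a deck front-edge middle of about 318. The nose is short of the block. I'll lower it to 2.5 mm above the deck.

```bash
python3 -m creep '[0,0,-1,0,0,0.1,-1, 0,0,-1.6,0,0,0,-1, 0,0,-2,0,0,0,-1, 0,0,-2,0,0,0,-1, 0,0,-2,0,0,0,-1, 0,0,-1.6,0,0,0,-1, 0,0,-1.2,0,0,0,-1, 0,0,-0.6,0,0,0,-1, 0,0,-0.28,0,0,0,-1, 0,0,0,0,0,0,-1]' 60
python3 - <<'E'
from h import *
import pickle
s=telemetry.sense(); im=camera('wrist'); print(s['ee_pos'],s['tcp_rot'],s['force'])
pickle.dump((s,im),open('w4.pkl','wb'))
cv2.imwrite('pics/w4.png',im[:,:,::-1])
a=camera('top'); cv2.imwrite('pics/top4.png',cv2.resize(a[140:300,200:360],None,fx=3.5,fy=3.5,interpolation=2)[:,:,::-1])
a=camera('scene'); cv2.imwrite('pics/sc4.png',cv2.resize(a[120:320,260:520],None,fx=3,fy=3,interpolation=2)[:,:,::-1])
E
```

```text
t: 10.9
ee_pos: [0.622, -0.2345, 0.0697]
tcp_rot: [0.0, 0.998, 0.06, 0.0]
force: [-0.6, -0.3, 0.2]
gripper_width: 0.157
[ 0.6220247  -0.23448197  0.06965126] [8.81848776e-05 9.98198741e-01 5.99936503e-02 1.64854584e-04] [-0.5799904  -0.26372381  0.15634632]
```

View pics/w4.png

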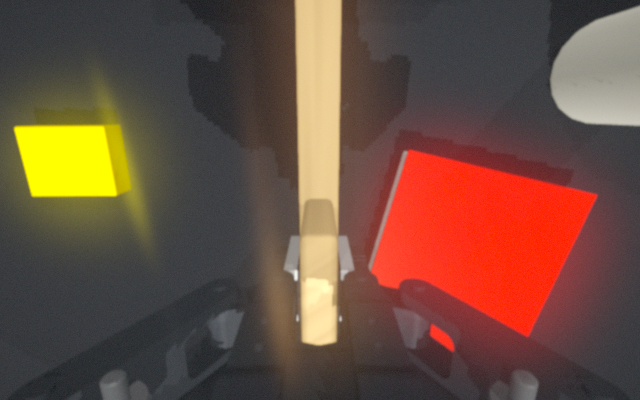

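View pics/top4.png

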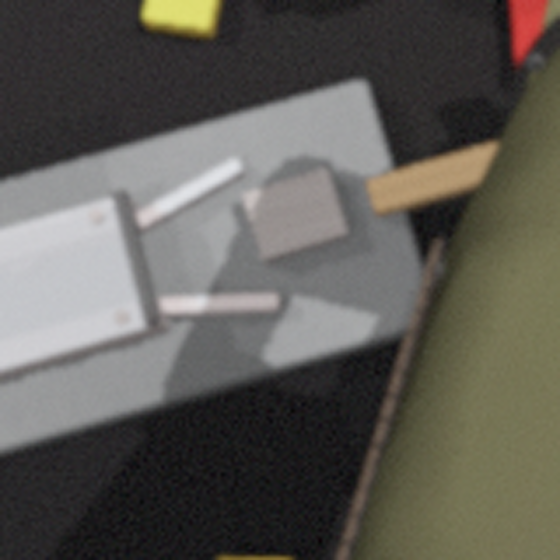

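View pics/sc4.png

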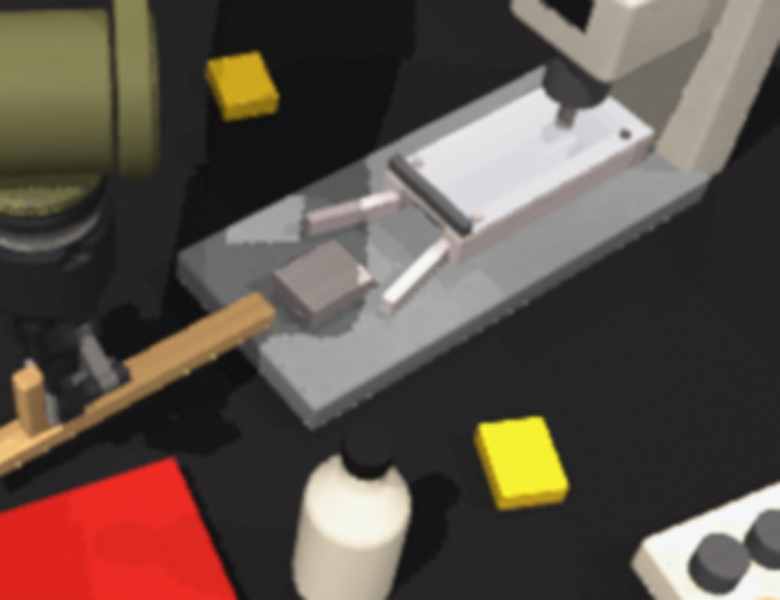

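The top view shows the stick's line running through the block middle into the mouth, with a gap of about 12 mm to the block. I'll make contact slowly.

```bash
python3 -m creep '[-0.024,0.199,0,0,0,0,-1, -0.024,0.199,0,0,0,0,-1, -0.024,0.199,0,0,0,0,-1, -0.024,0.199,0,0,0,0,-1, -0.024,0.199,0,0,0,0,-1, -0.024,0.199,0,0,0,0,-1, -0.024,0.199,0,0,0,0,-1, -0.024,0.199,0,0,0,0,-1, -0.024,0.199,0,0,0,0,-1, -0.024,0.199,0,0,0,0,-1]' 80
python3 -m creep '[-0.024,0.199,0,0,0,0,-1, -0.03,0.248,0,0,0,0,-1, -0.036,0.298,0,0,0,0,-1, -0.036,0.298,0,0,0,0,-1, -0.036,0.298,0,0,0,0,-1, -0.036,0.298,0,0,0,0,-1, -0.036,0.298,0,0,0,0,-1, -0.036,0.298,0,0,0,0,-1, -0.036,0.298,0,0,0,0,-1, -0.036,0.298,0,0,0,0,-1]' 80
cat > look.py <<'E'
from h import *
import sys
n=sys.argv[1]
s=telemetry.sense()
p=[.588,.0403,np.radians(96.9)]
c,sn=np.cos(p[2]),np.sin(p[2]); d=s['ee_pos'][:2]-np.array(p[:2])
print('tcp machine mm',np.round(1000*np.array([c*d[0]+sn*d[1],-sn*d[0]+c*d[1]]),1),'z',round(s['ee_pos'][2],4),'F along',round(c*s['force'][0]+sn*s['force'][1],2),'lat',round(-sn*s['force'][0]+c*s['force'][1],2),'Fz',round(s['force'][2],2),'t',s['t'])
a=camera('top'); A=cv2.resize(a[140:290,190:340],None,fx=2.6,fy=2.6,interpolation=2)
a=camera('scene'); B=cv2.resize(a[120:270,310:460],None,fx=2.6,fy=2.6,interpolation=2)
cv2.imwrite(f'pics/{n}.png',np.hstack([A,B])[:,:,::-1])
E
python3 look.py l1
```

```text
t: 12.05
ee_pos: [0.6195, -0.2145, 0.0695]
tcp_rot: [0.0, 0.998, 0.06, 0.0]
force: [0.5, -1.4, -1.3]
gripper_width: 0.147
t: 13.05
ee_pos: [0.6161, -0.186, 0.0695]
tcp_rot: [0.0, 0.998, 0.06, 0.0]
force: [0.7, -0.8, -1.1]
gripper_width: 0.152
tcp machine mm [-228.    -0.7] z 0.0695 F along -0.9 lat -0.6 Fz -1.09 t 13.05
```

View pics/l1.png

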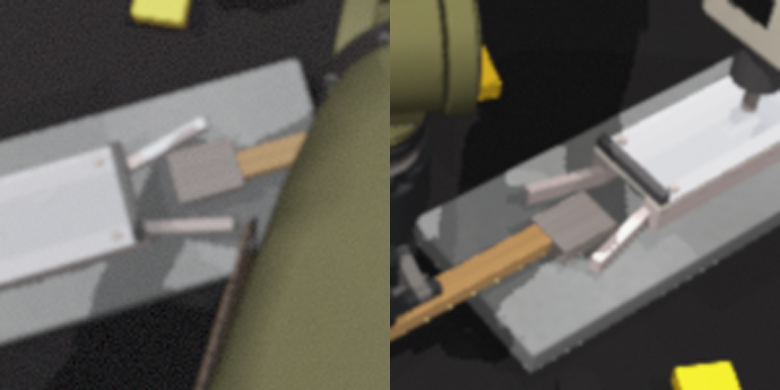

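Contact made: the block moves squarely on the nose between the lead-in walls at about 1 N.

```bash
python3 -m creep '[-0.024,0.199,0,0,0,0,-1, -0.024,0.199,0,0,0,0,-1, -0.024,0.199,0,0,0,0,-1, -0.024,0.199,0,0,0,0,-1, -0.024,0.199,0,0,0,0,-1, -0.024,0.199,0,0,0,0,-1, -0.024,0.199,0,0,0,0,-1, -0.024,0.199,0,0,0,0,-1, -0.024,0.199,0,0,0,0,-1, -0.024,0.199,0,0,0,0,-1]' 80
python3 look.py l2
python3 -m creep '[-0.024,0.199,0,0,0,0,-1, -0.024,0.199,0,0,0,0,-1, -0.024,0.199,0,0,0,0,-1, -0.024,0.199,0,0,0,0,-1, -0.024,0.199,0,0,0,0,-1, -0.024,0.199,0,0,0,0,-1, -0.024,0.199,0,0,0,0,-1, -0.024,0.199,0,0,0,0,-1, -0.024,0.199,0,0,0,0,-1, -0.024,0.199,0,0,0,0,-1]' 80
python3 look.py l3
```

```text
t: 14.15
ee_pos: [0.6136, -0.1663, 0.0695]
tcp_rot: [0.0, 0.998, 0.06, -0.0]
force: [-0.6, -3.4, -0.2]
gripper_width: 0.157
tcp machine mm [-208.2   -0.6] z 0.0695 F along -3.29 lat 1.02 Fz -0.23 t 14.15
t: 15.25
ee_pos: [0.6112, -0.1463, 0.0695]
tcp_rot: [0.0, 0.998, 0.06, -0.0]
force: [-1.4, -3.1, -0.5]
gripper_width: 0.153
tcp machine mm [-188.    -0.6] z 0.0695 F along -2.89 lat 1.73 Fz -0.49 t 15.25
```

View pics/l3.png

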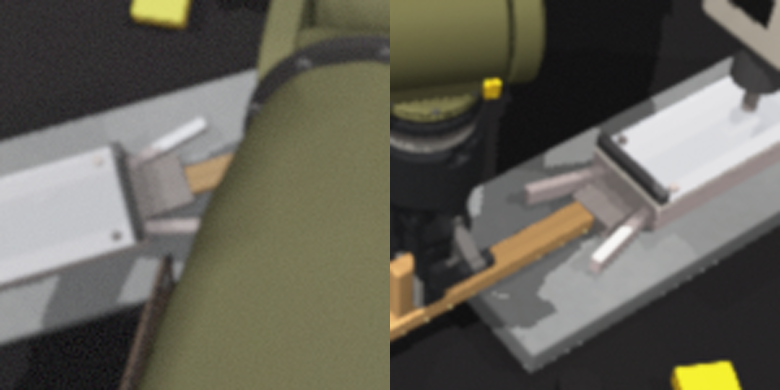

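```bash
python3 -m creep '[-0.024,0.199,0,0,0,0,-1, -0.024,0.199,0,0,0,0,-1, -0.024,0.199,0,0,0,0,-1, -0.024,0.199,0,0,0,0,-1, -0.024,0.199,0,0,0,0,-1, -0.024,0.199,0,0,0,0,-1, -0.024,0.199,0,0,0,0,-1, -0.024,0.199,0,0,0,0,-1, -0.024,0.199,0,0,0,0,-1, -0.024,0.199,0,0,0,0,-1]' 80
python3 look.py l4
python3 -m creep '[-0.024,0.199,0,0,0,0,-1, -0.024,0.199,0,0,0,0,-1, -0.024,0.199,0,0,0,0,-1, -0.024,0.199,0,0,0,0,-1, -0.024,0.199,0,0,0,0,-1, -0.024,0.199,0,0,0,0,-1, -0.024,0.199,0,0,0,0,-1, -0.024,0.199,0,0,0,0,-1, -0.024,0.199,0,0,0,0,-1, -0.024,0.199,0,0,0,0,-1]' 80
python3 look.py l5
```

```text
t: 16.35
ee_pos: [0.6088, -0.1263, 0.0695]
tcp_rot: [-0.0, 0.998, 0.06, -0.0]
force: [-1.4, -2.4, -0.5]
gripper_width: 0.153
tcp machine mm [-167.9   -0.7] z 0.0695 F along -2.26 lat 1.71 Fz -0.55 t 16.35
t: 17.45
ee_pos: [0.6065, -0.1064, 0.0695]
tcp_rot: [-0.0, 0.998, 0.06, 0.0]
force: [-0.4, -1.8, -0.3]
gripper_width: 0.154
tcp machine mm [-147.9   -0.7] z 0.0695 F along -1.7 lat 0.65 Fz -0.26 t 17.45
```

View pics/l5.png

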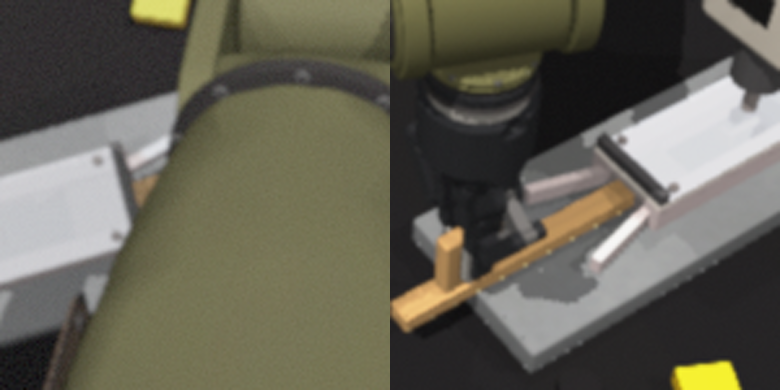

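```bash
python3 -m creep '[-0.024,0.199,0,0,0,0,-1, -0.024,0.199,0,0,0,0,-1, -0.024,0.199,0,0,0,0,-1, -0.024,0.199,0,0,0,0,-1, -0.024,0.199,0,0,0,0,-1, -0.024,0.199,0,0,0,0,-1, -0.024,0.199,0,0,0,0,-1, -0.024,0.199,0,0,0,0,-1, -0.024,0.199,0,0,0,0,-1, -0.024,0.199,0,0,0,0,-1]' 80
python3 look.py l6
python3 -m creep '[-0.024,0.199,0,0,0,0,-1, -0.024,0.199,0,0,0,0,-1, -0.024,0.199,0,0,0,0,-1, -0.024,0.199,0,0,0,0,-1, -0.024,0.199,0,0,0,0,-1, -0.024,0.199,0,0,0,0,-1, -0.024,0.199,0,0,0,0,-1, -0.024,0.199,0,0,0,0,-1, -0.024,0.199,0,0,0,0,-1, -0.024,0.199,0,0,0,0,-1]' 80
python3 look.py l7
```

```text
t: 18.55
ee_pos: [0.6041, -0.0867, 0.0695]
tcp_rot: [0.0, 0.998, 0.06, 0.0]
force: [-0.1, -5.4, 0.0]
gripper_width: 0.154
tcp machine mm [-128.1   -0.7] z 0.0695 F along -5.39 lat 0.71 Fz 0.03 t 18.55
t: 19.65
ee_pos: [0.6014, -0.0667, 0.0693]
tcp_rot: [0.0, 0.998, 0.06, -0.0]
force: [-2.5, -4.1, -0.5]
gripper_width: 0.157
tcp machine mm [-107.8   -0.4] z 0.0693 F along -3.73 lat 2.97 Fz -0.46 t 19.65
```

View pics/l7.png

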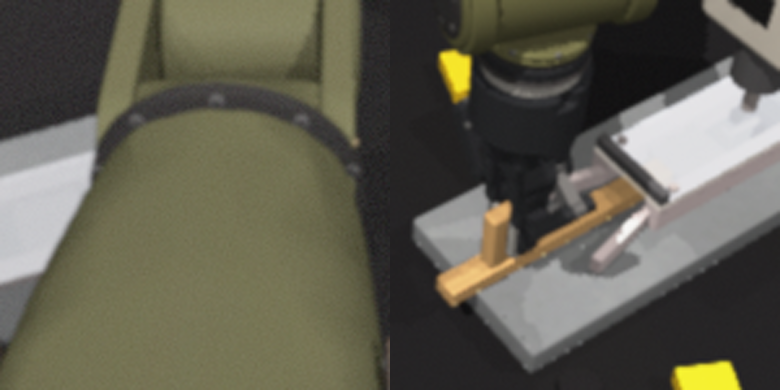

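```bash
python3 -m creep '[-0.018,0.149,0,0,0,0,-1, -0.018,0.149,0,0,0,0,-1, -0.018,0.149,0,0,0,0,-1, -0.018,0.149,0,0,0,0,-1, -0.018,0.149,0,0,0,0,-1, -0.018,0.149,0,0,0,0,-1, -0.018,0.149,0,0,0,0,-1, -0.018,0.149,0,0,0,0,-1, -0.018,0.149,0,0,0,0,-1, -0.018,0.149,0,0,0,0,-1]' 80
python3 look.py l8
python3 -m creep '[-0.012,0.099,0,0,0,0,-1, -0.012,0.099,0,0,0,0,-1, -0.012,0.099,0,0,0,0,-1, -0.012,0.099,0,0,0,0,-1, -0.012,0.099,0,0,0,0,-1, -0.012,0.099,0,0,0,0,-1, -0.012,0.099,0,0,0,0,-1, -0.012,0.099,0,0,0,0,-1, -0.012,0.099,0,0,0,0,-1, 0,0,0,0,0,0,-1]' 80
python3 look.py l9
```

```text
t: 20.75
ee_pos: [0.5999, -0.0519, 0.0695]
tcp_rot: [0.0, 0.998, 0.06, 0.0]
force: [-1.6, -5.3, -0.5]
gripper_width: 0.158
tcp machine mm [-93.   -0.7] z 0.0695 F along -5.03 lat 2.19 Fz -0.54 t 20.75
t: 21.85
ee_pos: [0.5989, -0.0433, 0.0696]
tcp_rot: [0.0, 0.998, 0.06, 0.0]
force: [-2.7, -5.4, 0.3]
gripper_width: 0.151
tcp machine mm [-84.3  -0.7] z 0.0696 F along -5.01 lat 3.35 Fz 0.25 t 21.85
```

View pics/l9.png

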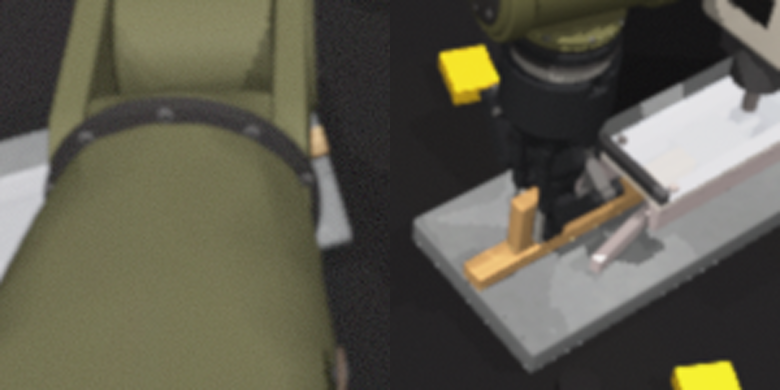

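```bash
for i in 1; do python3 -m creep '[-0.006,0.05,0,0,0,0,-1, -0.006,0.05,0,0,0,0,-1, -0.006,0.05,0,0,0,0,-1, -0.006,0.05,0,0,0,0,-1, -0.006,0.05,0,0,0,0,-1, -0.006,0.05,0,0,0,0,-1, -0.006,0.05,0,0,0,0,-1, -0.006,0.05,0,0,0,0,-1, 0,0,0,0,0,0,-1, 0,0,0,0,0,0,-1]' 80; done; python3 look.py l10
```

```text
t: 22.95
ee_pos: [0.5984, -0.0395, 0.0697]
tcp_rot: [0.0, 0.998, 0.06, 0.0]
force: [-2.1, -7.3, -0.1]
gripper_width: 0.149
tcp machine mm [-80.4  -0.8] z 0.0697 F along -7.04 lat 2.99 Fz -0.08 t 22.95
```

```bash
python3 -m creep '[-0.006,0.05,0,0,0,0,-1, -0.006,0.05,0,0,0,0,-1, -0.006,0.05,0,0,0,0,-1, -0.006,0.05,0,0,0,0,-1, -0.006,0.05,0,0,0,0,-1, -0.006,0.05,0,0,0,0,-1, 0,0,0,0,0,0,-1, 0,0,0,0,0,0,-1, 0,0,0,0,0,0,-1, 0,0,0,0,0,0,-1]' 80; python3 look.py l11
```

```text
t: 24.05
ee_pos: [0.5981, -0.0365, 0.0697]
tcp_rot: [0.0, 0.998, 0.06, 0.0]
force: [-0.9, -8.6, -0.1]
gripper_width: 0.154
tcp machine mm [-77.5  -0.8] z 0.0697 F along -8.46 lat 1.97 Fz -0.13 t 24.05
```

```bash
python3 -m creep '[-0.006,0.05,0,0,0,0,-1, -0.006,0.05,0,0,0,0,-1, 0,0,0,0,0,0,-1, 0,0,0,0,0,0,-1, 0,0,0,0,0,0,-1, 0,0,0,0,0,0,-1, 0,0,0,0,0,0,-1, 0,0,0,0,0,0,-1, 0,0,0,0,0,0,-1, 0,0,0,0,0,0,-1]' 80; python3 look.py l12
```

```text
t: 25.15
ee_pos: [0.598, -0.0355, 0.0697]
tcp_rot: [0.0, 0.998, 0.06, 0.0]
force: [-1.3, -8.4, -0.4]
gripper_width: 0.152
tcp machine mm [-76.5  -0.8] z 0.0697 F along -8.2 lat 2.35 Fz -0.39 t 25.15
```

```bash
python3 -m creep '[-0.006,0.05,0,0,0,0,-1, -0.006,0.05,0,0,0,0,-1, -0.006,0.05,0,0,0,0,-1, 0,0,0,0,0,0,-1, 0,0,0,0,0,0,-1, 0,0,0,0,0,0,-1, 0,0,0,0,0,0,-1, 0,0,0,0,0,0,-1, 0,0,0,0,0,0,-1, 0,0,0,0,0,0,-1]' 80; python3 look.py l13
```

```text
t: 26.25
ee_pos: [0.5978, -0.0341, 0.0697]
tcp_rot: [0.0, 0.998, 0.06, 0.0]
force: [-1.5, -8.3, -0.1]
gripper_width: 0.155
tcp machine mm [-75.   -0.8] z 0.0697 F along -8.06 lat 2.52 Fz -0.09 t 26.25
```

View pics/l13.png

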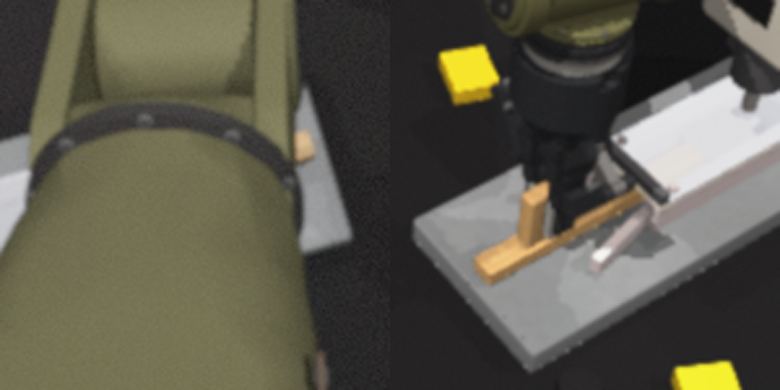

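```bash
python3 -m creep '[-0.006,0.05,0,0,0,0,-1, -0.006,0.05,0,0,0,0,-1, -0.006,0.05,0,0,0,0,-1, -0.006,0.05,0,0,0,0,-1, 0,0,0,0,0,0,-1, 0,0,0,0,0,0,-1, 0,0,0,0,0,0,-1, 0,0,0,0,0,0,-1, 0,0,0,0,0,0,-1, 0,0,0,0,0,0,-1]' 80; python3 look.py l14
```

```text
t: 27.35
ee_pos: [0.5977, -0.0318, 0.0697]
tcp_rot: [0.0, 0.998, 0.06, 0.0]
force: [-0.8, -6.5, 0.0]
gripper_width: 0.152
tcp machine mm [-72.8  -0.9] z 0.0697 F along -6.35 lat 1.62 Fz 0.01 t 27.35
```

```bash
python3 -m creep '[-0.006,0.05,0,0,0,0,-1, -0.006,0.05,0,0,0,0,-1, 0,0,0,0,0,0,-1, 0,0,0,0,0,0,-1, 0,0,0,0,0,0,-1, 0,0,0,0,0,0,-1, 0,0,0,0,0,0,-1, 0,0,0,0,0,0,-1, 0,0,0,0,0,0,-1, 0,0,0,0,0,0,-1]' 80; python3 look.py l15
```

```text
t: 28.45
ee_pos: [0.5976, -0.031, 0.0697]
tcp_rot: [0.0, 0.998, 0.06, 0.0]
force: [-0.5, -8.1, -0.5]
gripper_width: 0.152
tcp machine mm [-72.   -0.9] z 0.0697 F along -8.03 lat 1.46 Fz -0.5 t 28.45
```

```bash
python3 -m creep '[-0.006,0.05,0,0,0,0,-1, -0.006,0.05,0,0,0,0,-1, 0,0,0,0,0,0,-1, 0,0,0,0,0,0,-1, 0,0,0,0,0,0,-1, 0,0,0,0,0,0,-1, 0,0,0,0,0,0,-1, 0,0,0,0,0,0,-1, 0,0,0,0,0,0,-1, 0,0,0,0,0,0,-1]' 80; python3 look.py l16
```

```text
t: 29.55
ee_pos: [0.5975, -0.0304, 0.0698]
tcp_rot: [0.001, 0.998, 0.06, 0.001]
force: [0.3, -9.9, 1.3]
gripper_width: 0.155
tcp machine mm [-71.4  -0.9] z 0.0698 F along -9.85 lat 0.9 Fz 1.3 t 29.55
```

```bash
python3 -m creep '[-0.006,0.05,0,0,0,0,-1, -0.006,0.05,0,0,0,0,-1, 0,0,0,0,0,0,-1, 0,0,0,0,0,0,-1, 0,0,0,0,0,0,-1, 0,0,0,0,0,0,-1, 0,0,0,0,0,0,-1, 0,0,0,0,0,0,-1, 0,0,0,0,0,0,-1, 0,0,0,0,0,0,-1]' 80; python3 look.py l17
```

```text
t: 30.65
ee_pos: [0.5975, -0.0298, 0.07]
tcp_rot: [0.001, 0.998, 0.06, 0.001]
force: [-1.1, -14.2, 1.0]
gripper_width: 0.149
tcp machine mm [-70.8  -1. ] z 0.07 F along -13.97 lat 2.84 Fz 0.98 t 30.65
```

```bash
python3 -m creep '[-0.006,0.05,0,0,0,0,-1, -0.003,0.03,0,0,0,0,-1, 0,0,0,0,0,0,-1, 0,0,0,0,0,0,-1, 0,0,0,0,0,0,-1, 0,0,0,0,0,0,-1, 0,0,0,0,0,0,-1, 0,0,0,0,0,0,-1, 0,0,0,0,0,0,-1, 0,0,0,0,0,0,-1]' 80; python3 look.py l18
```

```text
t: 31.75
ee_pos: [0.5975, -0.0294, 0.0701]
tcp_rot: [0.001, 0.998, 0.06, 0.001]
force: [-0.4, -17.4, 1.6]
gripper_width: 0.154
tcp machine mm [-70.3  -1. ] z 0.0701 F along -17.18 lat 2.5 Fz 1.59 t 31.75
```

```bash
python3 -m creep '[0.006,-0.05,0,0,0,0,-1, 0.006,-0.05,0,0,0,0,-1, 0.006,-0.05,0,0,0,0,-1, 0.006,-0.05,0,0,0,0,-1, 0.006,-0.05,0,0,0,0,-1, 0.006,-0.05,0,0,0,0,-1, 0.006,-0.05,0,0,0,0,-1, 0.006,-0.05,0,0,0,0,-1, 0.006,-0.05,0,0,0,0,-1, 0.006,-0.05,0,0,0,0,-1]' 80; python3 look.py l19
```

```text
t: 32.85
ee_pos: [0.5976, -0.0327, 0.0695]
tcp_rot: [-0.0, 0.998, 0.06, 0.0]
force: [-0.6, -3.6, -2.0]
gripper_width: 0.152
tcp machine mm [-73.6  -0.8] z 0.0695 F along -3.5 lat 1.01 Fz -1.96 t 32.85
```

```bash
python3 -m creep '[0.012,-0.099,0,0,0,0,-1, 0.012,-0.099,0,0,0,0,-1, 0.012,-0.099,0,0,0,0,-1, 0.012,-0.099,0,0,0,0,-1, 0.012,-0.099,0,0,0,0,-1, 0.012,-0.099,0,0,0,0,-1, 0,0,0,0,0,0,-1, 0,0,0,0,0,0,-1, 0,0,0,0,0,0,-1, 0,0,0,0,0,0,-1]' 80; python3 look.py l20
```

```text
t: 33.95
ee_pos: [0.5983, -0.0386, 0.0695]
tcp_rot: [-0.0, 0.998, 0.06, -0.0]
force: [0.6, 0.5, -0.7]
gripper_width: 0.15
tcp machine mm [-79.6  -0.7] z 0.0695 F along 0.4 lat -0.64 Fz -0.65 t 33.95
```

View pics/l20.png

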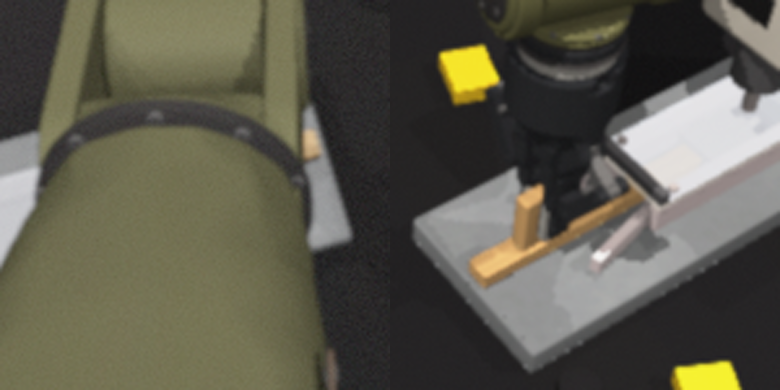

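Contact force fell to zero after drawing back, and the block shows under the guard. It is held. Now I'll draw the stick fully out.

```bash
python3 -m creep '[0.06,-0.496,0,0,0,0,-1, 0.12,-0.993,0,0,0,0,-1, 0.12,-0.993,0,0,0,0,-1, 0.12,-0.993,0,0,0,0,-1, 0.12,-0.993,0,0,0,0,-1, 0.12,-0.993,0,0,0,0,-1, 0.12,-0.993,0,0,0,0,-1, 0.12,-0.993,0,0,0,0,-1, 0.12,-0.993,0,0,0,0,-1, 0.12,-0.993,0,0,0,0,-1]' 80; python3 look.py l21
```

```text
t: 35.05
ee_pos: [0.6098, -0.1338, 0.0695]
tcp_rot: [0.0, 0.998, 0.06, 0.0]
force: [0.2, 0.2, -0.3]
gripper_width: 0.153
tcp machine mm [-175.4   -0.7] z 0.0695 F along 0.17 lat -0.19 Fz -0.34 t 35.05
```

```bash
python3 -m creep '[0.12,-0.993,0,0,0,0,-1, 0.12,-0.993,0.5,0,0,0,-1, 0.12,-0.993,1,0,0,0,-1, 0,-1,1.5,0,0,0,-1, 0,-1,2,0,0,0,-1, 0,-1,2,0,0,0,-1, -0.5,-1,2,0,0,0,-1, -1,-1,2,0,0,0,-1, -1.5,-1,1,0,0,0,-1, -1.5,-1,0,0,0,-4,-1]' 80; python3 look.py l22
```

```text
t: 36.15
ee_pos: [0.5683, -0.2339, 0.1923]
tcp_rot: [0.001, 1.0, 0.025, 0.002]
force: [-0.3, -1.0, -1.2]
gripper_width: 0.154
tcp machine mm [-269.9   52.5] z 0.1923 F along -0.96 lat 0.42 Fz -1.16 t 36.15
```

View pics/l22.png

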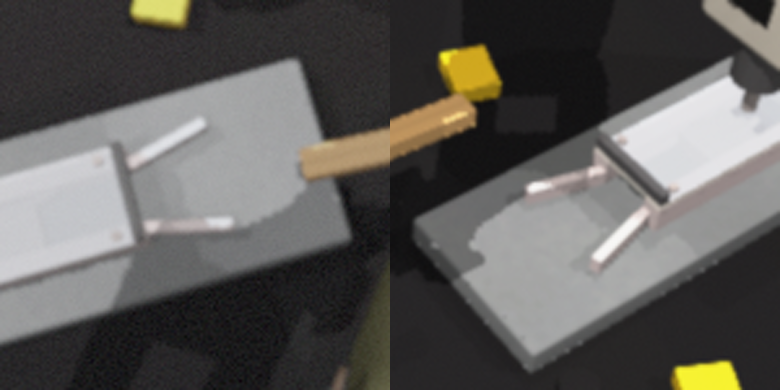

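```bash
python3 -m creep '[-1.56,-0.83,0,0,0,-8.2,-1, -1.56,-0.83,0,0,0,-8.2,-1, -1.56,-0.83,0,0,0,-8.2,-1, -1.56,-0.83,0,0,0,-8.2,-1, -1.56,-0.83,0,0,0,-8.2,-1, -1.56,-0.83,0,0,0,-8.2,-1, -1.56,-0.83,0,0,0,-8.2,-1, -1.56,-0.83,0,0,0,-8.2,-1, -1.56,-0.83,0,0,0,-8.2,-1, -1.56,-0.83,0,0,0,-8.2,-1]' 80; python3 -m creep '[0,0,0,0,0,-5,-1, 0,0,0,0,0,-4,-1, 0,0,-1,0,0,0,-1, 0,0,-2,0,0,0,-1, 0,0,-2,0,0,0,-1, 0,0,-2,0,0,0,-1, 0,0,-2,0,0,0,-1, 0,0,-2,0,0,0,-1, 0,0,-1,0,0,0,-1, 0,0,-0.5,0,0,0,-1]' 80
python3 - <<'E'
from h import *
s=telemetry.sense(); print(s['ee_pos'],s['tcp_rot'],s['force'])
cv2.imwrite('pics/w5.png',camera('wrist')[:,:,::-1])
E
```

```text
t: 37.25
ee_pos: [0.4121, -0.3162, 0.19]
tcp_rot: [-0.0, 0.77, -0.639, 0.0]
force: [0.3, -0.4, -0.8]
gripper_width: 0.153
t: 38.25
ee_pos: [0.4122, -0.3155, 0.0635]
tcp_rot: [0.0, 0.719, -0.695, -0.001]
force: [-0.3, -0.3, -0.7]
gripper_width: 0.155
[ 0.412188   -0.31549863  0.06347749] [ 1.40645361e-05  7.19239525e-01 -6.94761831e-01 -7.10459459e-04] [-0.27465956 -0.28131    -0.65925957]
```

View pics/w5.png

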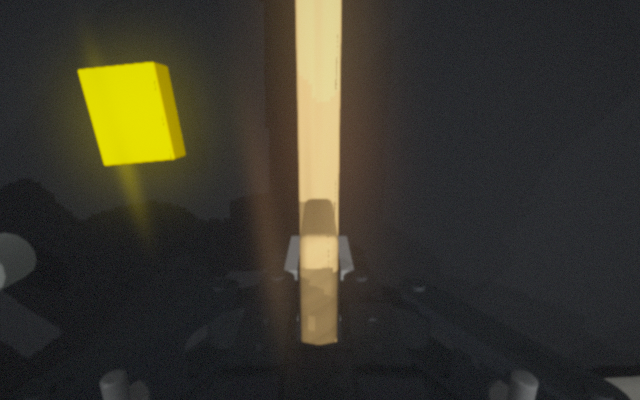

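The stick lies over clear bench, with the yellow block well left at (130,115).

```bash
python3 -m creep '[0,0,-0.5,0,0,0,-1, 0,0,-0.5,0,0,0,-1, 0,0,-0.4,0,0,0,-1, 0,0,-0.3,0,0,0,-1, 0,0,-0.2,0,0,0,-1, 0,0,-0.15,0,0,0,-1, 0,0,-0.05,0,0,0,-1, 0,0,0,0,0,0,-1, 0,0,0,0,0,0,-1, 0,0,0,0,0,0,-1]' 80; python3 -m creep '[0,0,0,0,0,0,-0.7, 0,0,0,0,0,0,-0.5, 0,0,0,0,0,0,-0.2, 0,0,0,0,0,0,0, 0,0,0,0,0,0,0.4, 0,0,0,0,0,0,0.8, 0,0,0,0,0,0,1, 0,0,0,0,0,0,1, 0,0,0,0,0,0,1, 0,0,0,0,0,0,1]'
```

```text
t: 39.3
ee_pos: [0.4123, -0.3158, 0.0436]
tcp_rot: [-0.0, 0.719, -0.695, 0.0]
force: [-0.4, -0.4, -0.6]
gripper_width: 0.154
t: 40.3
ee_pos: [0.4123, -0.3157, 0.0435]
tcp_rot: [0.0, 0.719, -0.695, -0.0]
force: [0.1, -0.7, 0.3]
gripper_width: 0.999
```

```bash
python3 -m creep '[0,0,1,0,0,0,1, 0,0,2,0,0,0,1, 0,0,2.5,0,0,0,1, 0,0,2.5,0,0,0,1, 0,0,2.5,0,0,0,1, 0,0,2.5,0,0,0,1, 0,0,2.5,0,0,0,1, -1,0,2,0,0,0,1, -1,0,1,0,0,0,1, 0,0,0,0,0,0,1]'
python3 - <<'E'
from h import *
np.set_printoptions(precision=4,suppress=True)
s=telemetry.sense(); im=camera('wrist'); C=cam('wrist',s); print(s['ee_pos'],s['t'])
cv2.imwrite('pics/w6.png',im[:,:,::-1])
for n,z in (('stick_grip',.042),('puck',0)): print(n,[(x['centre'],onz(C,x['centre'],z)) for x in tip_of('wrist',n)])
a=camera('top');b=camera('scene')
cv2.imwrite('pics/f_top.png',cv2.resize(a[60:340,110:480],None,fx=2.1,fy=2.1,interpolation=2)[:,:,::-1])
cv2.imwrite('pics/f_sc.png',cv2.resize(b[100:250,370:520],None,fx=4,fy=4,interpolation=2)[:,:,::-1])
S,T=cam('scene'),cam('top')
for n,z in (('puck',0),('bottle',0),('notebook',0)):
    for c,C in(('scene',S),('top',T)):
        r=tip_of(c,n); print(n,c,r and onz(C,r[0]['centre'],z))
E
```

```text
t: 41.3
ee_pos: [0.3917, -0.316, 0.2299]
tcp_rot: [0.0, 0.718, -0.696, 0.001]
force: [0.4, 1.0, -0.5]
gripper_width: 1.002
[ 0.3917 -0.316   0.2299] 41.3
stick_grip [([313.8, 161.1], array([ 0.4114, -0.3124,  0.042 ]))]
puck [([143.5, 172.2], array([ 0.3857, -0.1174,  0.    ]))]
puck scene [ 0.3785 -0.1145  0.    ]
puck top [ 0.3798 -0.1178  0.    ]
bottle scene [ 0.7659 -0.123   0.    ]
bottle top [ 0.7649 -0.1234  0.    ]
notebook scene [ 0.7157 -0.2693  0.    ]
notebook top [ 0.709  -0.2713  0.    ]
```

View pics/w6.png

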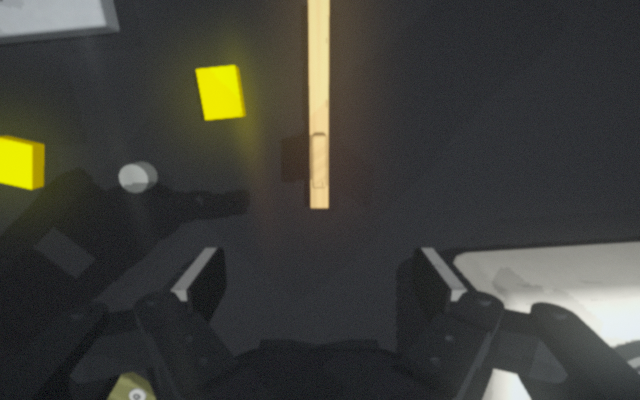

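View pics/f_top.png

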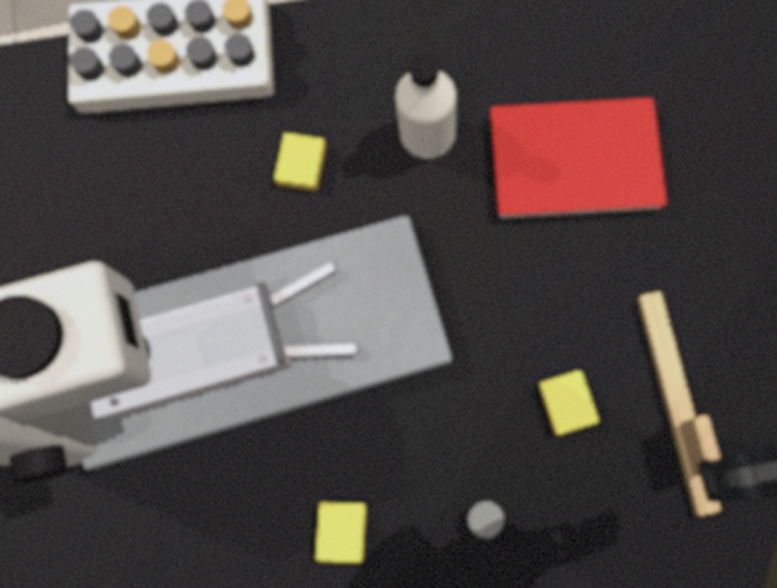

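View pics/f_sc.png

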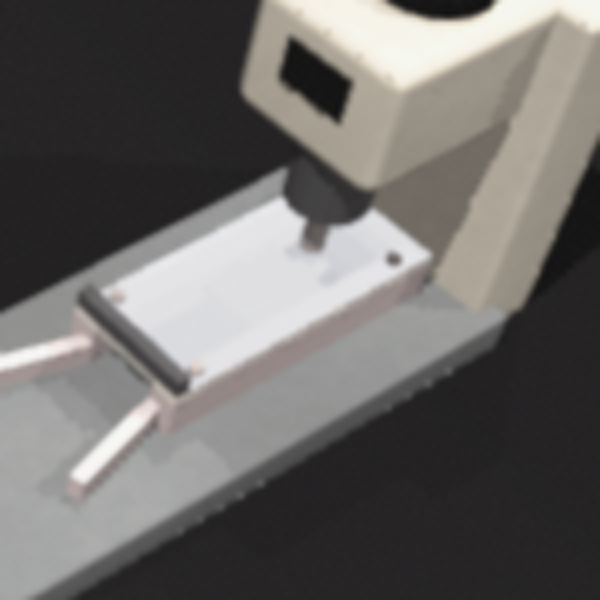

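Stick released flat at its old place and bystanders unmoved. I'll check the block under the guard by contrast against the starting picture.

Run:
```python
from h import *
p=[.588,.0403,np.radians(96.9)];c,sn=np.cos(p[2]),np.sin(p[2])
W=lambda x,y,z:[p[0]+c*x-sn*y,p[1]+sn*x+c*y,z]
out=[]
for cn,(r0,c0) in (('scene',(130,380)),('top',(170,140))):
    C=cam(cn); new=camera(cn)[:,:,::-1].copy(); old=cv2.imread(f'pics/{cn}0.png')
    for im in (old,new):
        a=cv2.resize(im[r0:r0+90,c0:c0+120].astype(np.float32),None,fx=3.2,fy=3.2,interpolation=2)
        a=np.clip((a-150)*2.6,0,255).astype(np.uint8)
        if im is new:
            for x in (77,127):
                for y in(-20,20):
                    u=(proj(C,W(x/1000,y/1000,.041))-[c0,r0])*3.2; cv2.circle(a,(int(u[0]),int(u[1])),2,(0,0,255),-1)
        out.append(a)
cv2.imwrite('pics/cmp.png',np.vstack([np.hstack(out[:2]),np.hstack(out[2:])]))
```

```text
(no output)
```

View pics/cmp.png

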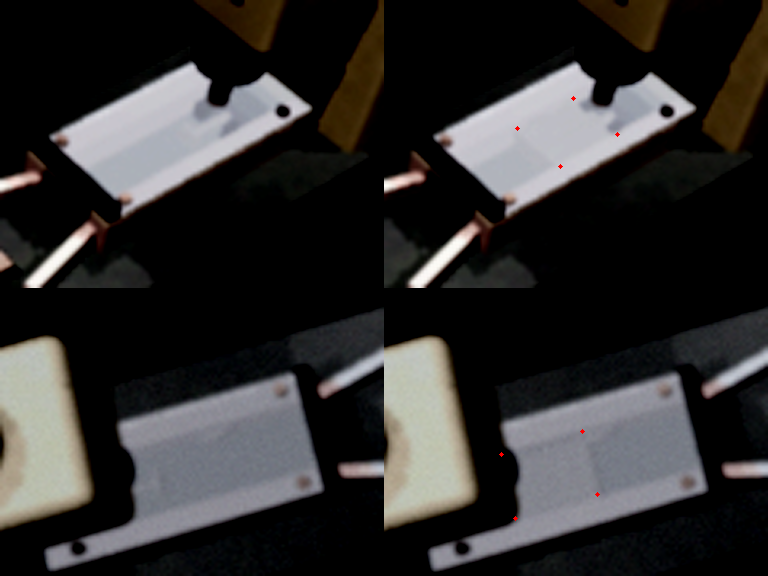

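The block's light top shows under the guard with its rear edge at the predicted x of about 77 mm (right-hand panels). It has not sprung back, so I'm handing in.

```bash
python3 -c "
from station import hand_in
print(hand_in())"
```

```text
the job is handed in; nothing more can be done
None
```

The job is handed in at about 42 s of the 70 s, and every check I could make agrees that it succeeded. I could not read the catch joint itself, so "caught" is inferred from forces and pictures.

- **Feeding:** I gripped the stick by its fin and pushed the block in at 20 mm/s or less with the stick alone. Feed readings stayed at or below about 8.5 N. The force then dropped from 8.1 to 6.4 N, which I took as the catch snapping out.
- **Pressing home:** The force then rose on the bumpers to about 17 N, the highest reading, and I held it there for most of a second. Forces were read only at the end of each call, so brief peaks in between were not seen.
- **Block held:** When I drew the stick back, contact force fell to about zero. In both fixed views the block sits under the guard with its rear edge about 77 mm in, so its centre is about 102 mm past the mouth.
- **Stick:** It lies released at its old place on the bench, clear of the machine. The network put the grip point at (0.411, -0.312), about 4 mm sideways of my hand measurement.
- **Bystanders:** The puck, bottle and notebook showed no real movement. Repeat measurements differed by up to about 9 mm, which I put down to network scatter.
- **Disagreements:** The machine's position differed by about 2 mm between the guard and deck edges in my fit. It made no difference to the push.

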